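# Slide the planing-board stop home behind the bridge blank

### The job

On the guitar maker's planing board, find the channel that holds the long thin bridge blank. Slide that channel's stop along its rails, pushing the blank ahead of it, until the blank is trapped snugly between the sliding stop and the fixed stop at the board's end, and let go. Leave the other channel's sliding stop where it is.

Things in the scene. Friction and masses are not known exactly. Their poses are not given: they have to be found in the camera images.
- board: planing board fixed on the bench, light wood, 240 (x) x 520 (y) x 20 mm, origin at centre of underside. Two channels along its y, centred at x = -65 (near, robot's side) and +65 (far), each 46 mm wide between aluminium rails 8 mm high. At the +y end (robot's left) a fixed wooden stop, 25 mm high, crosses both; its stopping face is at y = +200. Yaw within 0.25 rad
- bridge_blank: loose dark wooden bar 38 (x) x 150 (y, length) x 14 mm high, 0.08 kg, origin at centre of underside; lies along either channel between sliding stop and fixed stop, a gap at each end. Home against the fixed stop its centre is at board y = +125 mm. The other channel holds a shorter, taller block (38 x 60 x 34 mm), not to be clamped
- near_knob (a point): middle of the knob of the near sliding stop, 72 mm above the bench. Upright round wooden knob, 32 mm dia, from 44.5 to 94.5 mm above the bench, centred on a brown wood saddle 74 (x) x 80 (y) mm. Slides along board y only, about 2.5 N plus slight drag, stays where left. Its pushing face is 40 mm to +y of the knob axis. Starts at board y = -170 to -85 mm; +10 mm when tight on the home blank
- far_knob (a point): the same point on the far channel's sliding stop, which is identical (same sizes, travel, friction and home position)

How it is judged:
By the outcome, as a careful person would: the job done as asked, in the order asked, and still so for the second after the job is handed in, with the robot touching nothing.
It also fails if it takes over 27 s, if anything falls off the work surface, if the arm or the gripper's body presses on something with over 40 N, if the wrist force passes 120 N, or if a joint passes its speed limit or range.

### The arm

A 6-joint arm with a two-finger parallel gripper is mounted at the origin on the work surface. World frame = base frame: x ahead of the robot, y to its left, z up, the work surface at z = 0. Lengths are in m, angles in rad, forces in N, time in s.
With the tool pointing down it reaches from about 0.425 to 0.95 m from the base axis. Payload 3.5 kg.
Tool frame: the origin (TCP) lies on the centre line of the jaws, within the pads' length; the fingertips stand 11 mm ahead of it and the grasp point (between the pads) lies 8 mm behind it; x points along the fingers, y is the direction in which the jaws open and shut, and the axes are right-handed (so a half turn about x gives the same grasp; the last joint's range is limited). The gripper opens to 85 mm and grips with 20 to 120 N. Pads are 22 mm wide; open, the fingers measure 114 mm over their backs; the gripper's body (76 mm by 85 mm) begins 54 mm behind the grasp point. The pads swing forward as they close: fully open they stand 13 mm farther back than shut.
Start: joints at [1.053, 0.286, 1.577, -0, 1.279, -0.15], TCP at [0.243, 0.63, 0.242] pointing down, gripper open.
Joint ranges: [-2.77, 2.77], [-0.9, 2.22], [0.21, 2.48], [-1.53, 4.67], [0.24, 2.81], [-2.84, 2.84]. Speed limits (rad/s): [2.79, 2.79, 3.14, 3.14, 3.14, 3.14].

### API

Orientations are given as a unit quaternion [x, y, z, w].
In Python, from plant import ctrl gives the robot as it stands. The module is installed in compiled form; this text tells all that it offers.
- The arm moves only by the tool drive_tool, never from a script. Its argument "series" is a list of rows, each a list of 2 entries, a list of its own where there are three numbers: the shift along the tool's x, y, z in units of 50 mm (1.0 is 50 mm), then the turn, a rotation vector about the tool's x, y, z in degrees. A call has 1 to 5 rows; each row shifts and turns the pose as measured when the row begins, along the tool's axes as they then stand; what a row does not reach is not made up. A row lasts 1/10 s, in which the tool goes at most 50 mm and 8.59 degrees, less where a joint would pass 70% of its speed; a pose out of reach is approached as far as the arm can. A call is refused whole if a number of a shift passes 1 or a number of a turn 8.59, either way. A call with a gripper value outside its range is refused whole. "grip" is the gripper's target within -1 to 1 (fully open at 1, half-way at 0, shut at -1), set as the call begins (left out, the last holds). The fingers move at their own pace and stop on an object; "newtons" is the grip in N (left out, the last holds). Time passes only in rows, so rows that do not move let the fingers close. It gives the time, the measured TCP pose, the force and the opening at its end, in the units of the state.
- ctrl.get_state(): the state, without advancing time (a new reading comes with each control period).
- ctrl.read_camera(name): name is "scene" or "top" or "wrist"; returns a dict with "img" (384x512x3 uint8, red, green, blue), "camera_matrix" (3x3 intrinsics, pixels), "R" (3x3) and "t" (3): a world point X has camera coordinates R X + t. Camera axes: x right, y down, z forward; pixel columns grow to the right and rows downward; lengths in m; the calibration is good to about 2 mm. The wrist camera is an equidistant fisheye: a pixel r from the principal point sees the ray r / f radians off the axis. A picture is of the moment at which its call begins. There is no depth.
- ctrl.sign_off(): hands the job in, once; it reports no verdict.
The state is a dict: "time": time; "qpos": joint angles; "dq": joint speeds; "joint_efforts": joint torques, N m; "eef_pos": TCP position; "tcp_rot": TCP orientation; "contact_force": force on the tool from outside, world axes, zero at the start; "wrist_torque": the same for the moment, N m; "opening": opening from 0.0 (shut) to 1.0 (fully open).
Only numpy, scipy, OpenCV 4.12 (cv2) and the standard library are available. Lean on these libraries where they do the work, as an engineer would, in place of code of your own. Each camera call takes 0.05 s, during which the arm holds its last target.

## Working session

There is one attempt and no reset: what is moved stays moved. The work goes in short steps, Python scripts to look and compute and a tool call to move; the robot and the scene stay as the last step left them, time stands still between calls to the robot, and variables do not carry over. Pictures are saved under pics/ and viewed, and the job is handed in when it is done.

Besides the shell and the picture viewer there is one more tool, called after ">>>" by a JSON object that holds its "op" and its "data". drive_tool: Moves the arm, as the interface text tells. Its arguments: {"type":"object","properties":{"series":{"type":"array"},"grip":{"type":"number"},"newtons":{"type":"number"}},"required":["series"]}

```bash
mkdir -p pics; cat > h.py <<'E'
import numpy as np, cv2
from plant import ctrl
def snap(n,tag):
    c=ctrl.read_camera(n); cv2.imwrite(f'pics/{tag}.png',c['img'][:,:,::-1]); np.savez(f'{tag}.npz',**c); return c
def ray(c,u,v,z):
    K=c['camera_matrix'];R=c['R'];t=c['t']
    d=R.T@np.linalg.inv(K)@np.array([u,v,1.]); o=-R.T@t
    return o+d*(z-o[2])/d[2]
E
python3 - <<'E'
from h import *
for n in('scene','top'):
    c=snap(n,n+'0'); print(n,c['camera_matrix'],-c['R'].T@c['t'])
print(ctrl.get_state())
E
```

```text
scene [[493.74731412   0.         259.70192164]
 [  0.         493.74731412 192.66772605]
 [  0.           0.           1.        ]] [0.76027583 0.45426748 0.68282147]
top [[431.83744228   0.         256.94209206]
 [  0.         431.83744228 201.01174339]
 [  0.           0.           1.        ]] [0.43523533 0.07670028 0.75721943]
{'time': 0.1, 'qpos': array([ 1.05299633e+00,  2.87106657e-01,  1.57801700e+00,  3.64505763e-05,
        1.27862587e+00, -1.50023202e-01]), 'dq': array([ 0.00147619, -0.003115  , -0.00089751, -0.00216378,  0.00111012,
       -0.00055014]), 'joint_efforts': array([ 1.11117341e-03, -4.07296550e+01, -2.93698758e+01, -1.17657883e-04,
        3.41255523e-03,  5.63580798e-06]), 'eef_pos': array([0.24238494, 0.62936994, 0.24107313]), 'tcp_rot': array([ 0.12858433,  0.69544554, -0.13001715,  0.69492238]), 'contact_force': array([-0.01862863,  0.43625542,  0.26991968]), 'wrist_torque': array([-0.00365039, -0.02061545, -0.02089761]), 'opening': 1.0004805792023583}
```

View pics/scene0.png

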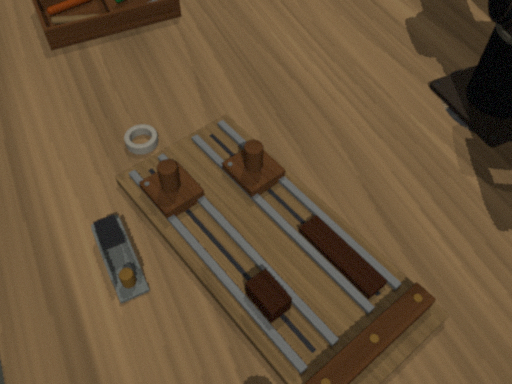

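View pics/top0.png

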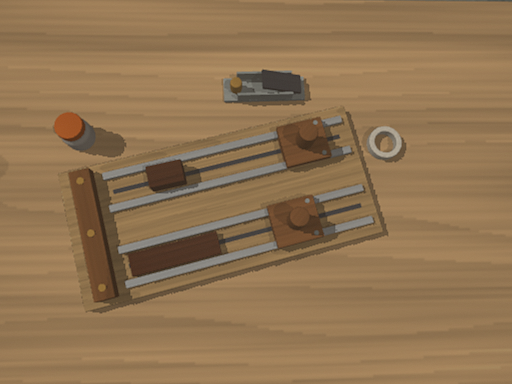

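The long blank is in the near channel (top view: blank ~(175,254), knob top ~(299,216)). The fixed stop is at the left, centred around (92,235).

```bash
python3 - <<'E'
from h import *
c=dict(np.load('top0.npz')); s=dict(np.load('scene0.npz'))
im=c['img'][:,:,::-1]
cv2.imwrite('pics/z1.png',cv2.resize(im[180:320,60:400],None,fx=2.35,fy=2.35,interpolation=cv2.INTER_CUBIC))
for nm,u,v,z in [('knobtop',299,214,.0945),('railA L',120,249,.028),('railA R',364,189,.028),('railB L',127,284,.028),('railB R',372,221,.028),('farrail L',104,175,.028),('farrail R',342,121,.028),('far knob',308,132,.0945)]:
    print(nm,ray(c,u,v,z).round(4))
print('scene knob',ray(s,253,146,.0945).round(4),'far',ray(s,168,166,.0945).round(4))
E
```

```text
knobtop [ 0.5334 -0.0201  0.0945]
railA L [0.4879 0.2711 0.028 ]
railA R [ 0.586  -0.1455  0.028 ]
railB L [0.4305 0.2576 0.028 ]
railB R [ 0.5296 -0.1559  0.028 ]
farrail L [0.6144 0.3028 0.028 ]
farrail R [ 0.7109 -0.1133  0.028 ]
far knob [ 0.6671 -0.0395  0.0945]
scene knob [ 0.53   -0.0215  0.0945] far [ 0.6662 -0.0401  0.0945]
```

View pics/z1.png

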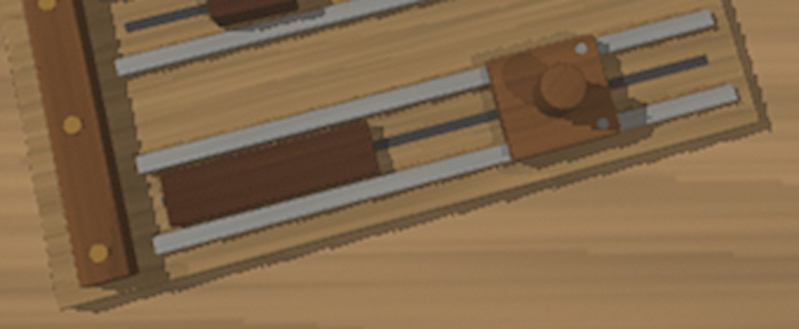

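```bash
cat >> h.py <<'E'
from scipy.spatial.transform import Rotation as Ro
yaw=0.231; d=np.array([-np.sin(yaw),np.cos(yaw),0]); e=np.array([np.cos(yaw),np.sin(yaw),0])
def plan(p,ydir=e):
    s=ctrl.get_state(); R=Ro.from_quat(s['tcp_rot']); M=R.as_matrix()
    best=None
    for sg in(1,-1):
        x=np.array([0,0,-1.]);y=sg*ydir;T=np.c_[x,y,np.cross(x,y)]
        r=(R.inv()*Ro.from_matrix(T)).as_rotvec(degrees=True)
        if best is None or np.linalg.norm(r)<np.linalg.norm(best): best=r
    print('t',s['time'],'pos',s['eef_pos'].round(4),'F',s['contact_force'].round(1),'open',round(s['opening'],3),'q',s['qpos'].round(2))
    print('M',M.round(3).tolist());print('shift50',(M.T@(np.array(p)-s['eef_pos'])/.05).round(3),'turn',best.round(2))
E
python3 - <<'E'
from h import *
c=dict(np.load('top0.npz'))
f=lambda x,y:(60+x/2.35,180+y/2.35)
P={}
for nm,x,y,z in [('stopface a',132,270,.045),('stopface b',68,40,.045),('blank -y end a',372,120,.034),('blank -y b',380,172,.034),('blank +y a',163,180,.034),('blank+y b',170,226,.034),('saddle +y a',488,68,.0445),('saddle +y b',512,158,.0445),('saddle -y',606,85,.0445),('knob',563,86,.0945)]:
    p=ray(c,*f(x,y),z); print(nm,p.round(4),'along',(p@d).round(4),'across',(p@e).round(4))
plan([.5315,-.021,.15]); plan([.5315,-.021,.15],d)
E
```

```text
stopface a [0.4139 0.2698 0.045 ] along 0.1679 across 0.4647
stopface b [0.573  0.3204 0.045 ] along 0.1807 across 0.6311
blank -y end a [0.515 0.108 0.034] along -0.0127 across 0.526
blank -y b [0.478  0.1025 0.034 ] along -0.0097 across 0.4888
blank +y a [0.4748 0.2538 0.034 ] along 0.1384 across 0.5203
blank+y b [0.443 0.248 0.034] along 0.14 across 0.488
saddle +y a [0.5499 0.0251 0.0445] along -0.1015 across 0.5411
saddle +y b [0.4857 0.0096 0.0445] along -0.1018 across 0.475
saddle -y [ 0.5367 -0.0591  0.0445] along -0.1804 across 0.5089
knob [ 0.5293 -0.0209  0.0945] along -0.1415 across 0.5104
t 0.1 pos [0.2424 0.6294 0.2411] F [-0.   0.4  0.3] open 1.0 q [ 1.05  0.29  1.58  0.    1.28 -0.15]
M [[-0.001, 0.36, 0.933], [-0.002, 0.933, -0.36], [-1.0, -0.002, -0.0]]
shift50 [  1.839 -10.055  10.073] turn [5.569e+01 4.000e-02 1.200e-01]
t 0.1 pos [0.2424 0.6294 0.2411] F [-0.   0.4  0.3] open 1.0 q [ 1.05  0.29  1.58  0.    1.28 -0.15]
M [[-0.001, 0.36, 0.933], [-0.002, 0.933, -0.36], [-1.0, -0.002, -0.0]]
shift50 [  1.839 -10.055  10.073] turn [-34.31  -0.06   0.11]
```

>>> {"op": "drive_tool", "data": {"series": [[[0, -0.57, 0.57], [8, 0, 0]], [[0, -0.48, 0.64], [8, 0, 0]], [[0, -0.39, 0.7], [8, 0, 0]], [[0, -0.29, 0.75], [8, 0, 0]], [[0, -0.18, 0.78], [8, 0, 0]]], "grip": 1, "newtons": 30}}

```text
time: 0.6
eef_pos: [0.3211, 0.4418, 0.2368]
tcp_rot: [0.362, 0.606, -0.368, 0.605]
contact_force: [1.1, -0.0, 1.2]
opening: 0.999
```

```bash
python3 -c "
from h import *
plan([.529,-.0215,.15])"
```

```text
t 0.6 pos [0.3211 0.4418 0.2368] F [ 1.1 -0.   1.2] open 0.999 q [ 0.76  0.01  1.9  -0.    1.24  0.27]
M [[-0.005, 0.884, 0.467], [-0.006, 0.467, -0.884], [-1.0, -0.007, 0.003]]
shift50 [ 1.768 -0.638 10.131] turn [14.6   0.21  0.38]
```

>>> {"op": "drive_tool", "data": {"series": [[[0, -0.05, 0.9], [7, 0, 0]], [[0, 0.06, 0.9], [7, 0, 0]], [[0, 0.17, 0.9], [0, 0, 0]], [[0, 0.17, 0.9], [0, 0, 0]], [[0, 0.17, 0.9], [0, 0, 0]]]}}

```text
time: 1.1
eef_pos: [0.4143, 0.2256, 0.2353]
tcp_rot: [0.435, 0.555, -0.442, 0.554]
contact_force: [0.2, 0.4, 0.1]
opening: 1.0
```

>>> {"op": "drive_tool", "data": {"series": [[[0, 0.17, 0.9], [0, 0, 0]], [[0, 0.17, 0.9], [0, 0, 0]], [[0, 0.17, 0.9], [0, 0, 0]], [[0, 0.1, 0.6], [0, 0, 0]], [[0, 0, 0], [0, 0, 0]]]}}

```text
time: 1.6
eef_pos: [0.4834, 0.0607, 0.2345]
tcp_rot: [0.437, 0.553, -0.445, 0.552]
contact_force: [-0.3, 0.8, -0.7]
opening: 0.999
```

```bash
python3 -c "
from h import *
plan([.529,-.0215,.15])"
```

```text
t 1.6 pos [0.4834 0.0607 0.2345] F [-0.3  0.8 -0.7] open 0.999 q [-0.08 -0.13  2.03 -0.01  1.24 -0.3 ]
M [[-0.008, 0.975, 0.223], [-0.008, 0.223, -0.975], [-1.0, -0.01, 0.006]]
shift50 [1.696 0.539 1.796] turn [-0.36  0.35  0.55]
```

>>> {"op": "drive_tool", "data": {"series": [[[0, 0.27, 0.9], [0, 0.3, 0.5]], [[0, 0.27, 0.9], [0, 0, 0]], [[0, 0, 0], [0, 0, 0]], [[0.6, 0, 0], [0, 0, 0]], [[0, 0, 0], [0, 0, 0]]]}}

```text
time: 2.1
eef_pos: [0.5293, -0.0202, 0.2023]
tcp_rot: [0.441, 0.555, -0.44, 0.551]
contact_force: [-0.6, -0.2, -0.5]
opening: 1.003
```

```bash
python3 -c "
from h import *
plan([.529,-.0215,.066])
for n in('wrist','top','scene'): c=snap(n,n+'1')
"
```

```text
t 2.1 pos [ 0.5293 -0.0202  0.2023] F [-0.6 -0.2 -0.5] open 1.003 q [-0.23  0.    1.97  0.    1.17 -0.46]
M [[-0.004, 0.975, 0.224], [0.003, 0.224, -0.975], [-1.0, -0.003, -0.004]]
shift50 [ 2.726 -0.005  0.034] turn [-0.31 -0.22  0.16]
```

View pics/wrist1.png

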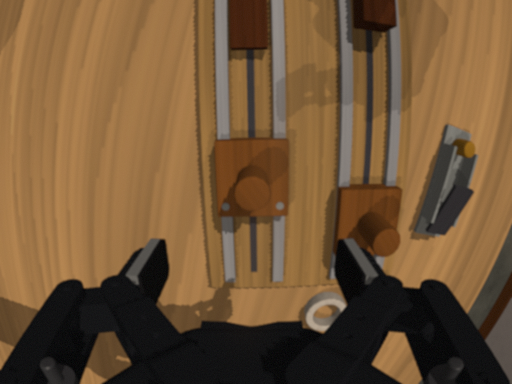

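View pics/scene1.png

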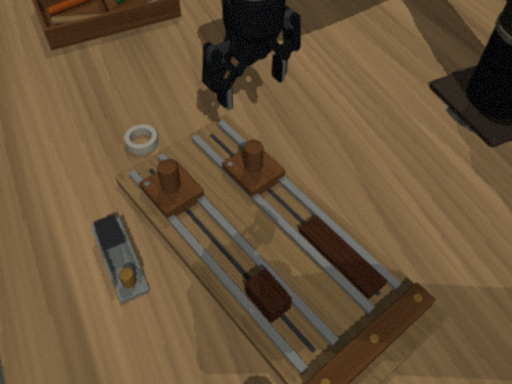

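Wrist view: the knob (252,188) sits on the jaws' centre line (column ~252), and the finger paths are clear. Next I descend.

>>> {"op": "drive_tool", "data": {"series": [[[0.8, 0, 0], [-0.3, 0, 0]], [[0.8, 0, 0], [0, 0, 0]], [[0.4, 0, 0], [0, 0, 0]], [[0.3, 0, 0], [0, 0, 0]], [[0, 0, 0], [0, 0, 0]]]}}

```text
time: 2.75
eef_pos: [0.5397, -0.0174, 0.1003]
tcp_rot: [0.442, 0.548, -0.432, 0.563]
contact_force: [0.5, 0.9, -0.7]
opening: 1.0
```

```bash
python3 -c "
from h import *
plan([.529,-.0215,.068])
for n in('wrist','top','scene'): c=snap(n,n+'2')
"
```

```text
t 2.75 pos [ 0.5397 -0.0174  0.1003] F [ 0.5  0.9 -0.7] open 1.0 q [-0.22  0.14  2.03  0.    0.95 -0.46]
M [[0.025, 0.971, 0.236], [-0.003, 0.236, -0.972], [-1.0, 0.023, 0.008]]
shift50 [ 0.642 -0.243  0.023] turn [ 0.41  0.47 -1.35]
```

View pics/wrist2.png

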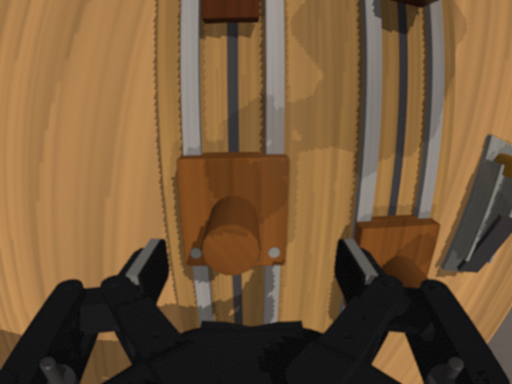

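View pics/scene2.png

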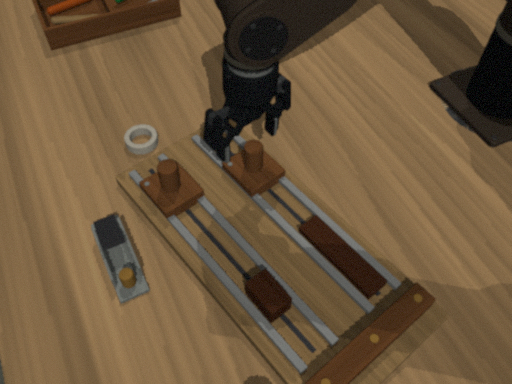

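The descent drifted about 10 mm in x, so the knob now shows at column 232. I'll correct before going lower.

>>> {"op": "drive_tool", "data": {"series": [[[0, -0.24, 0], [0.4, 0.5, -1.3]], [[0, 0, 0], [0, 0, 0]], [[0.3, 0, 0], [0, 0, 0]], [[0, 0, 0], [0, 0, 0]]]}}

```text
time: 3.3
eef_pos: [0.5321, -0.0218, 0.0919]
tcp_rot: [0.441, 0.55, -0.437, 0.558]
contact_force: [-0.2, 0.1, -0.8]
opening: 1.002
```

```bash
python3 -c "
from h import *
plan([.529,-.0215,.068])
"
```

```text
t 3.3 pos [ 0.5321 -0.0218  0.0919] F [-0.2  0.1 -0.8] open 1.002 q [-0.23  0.15  2.04  0.    0.94 -0.46]
M [[0.013, 0.973, 0.229], [-0.003, 0.229, -0.974], [-1.0, 0.012, 0.006]]
shift50 [ 0.478 -0.065 -0.022] turn [-0.02  0.32 -0.7 ]
```

>>> {"op": "drive_tool", "data": {"series": [[[0.2, -0.07, 0], [0, 0.3, -0.8]], [[0.2, 0, 0], [0, 0, 0]], [[0.1, 0, 0], [0, 0, 0]], [[0, 0, 0], [0, 0, 0]]]}}

```text
time: 3.7
eef_pos: [0.5279, -0.0227, 0.0635]
tcp_rot: [0.438, 0.555, -0.44, 0.553]
contact_force: [-0.4, 1.0, 0.5]
opening: 0.997
```

```bash
python3 -c "
from h import *
plan([.529,-.0215,.068])
for n in('wrist','scene'): c=snap(n,n+'3')
"
```

```text
t 3.7 pos [ 0.5279 -0.0227  0.0635] F [-0.4  1.   0.5] open 0.997 q [-0.23  0.19  2.05 -0.    0.9  -0.46]
M [[-0.005, 0.974, 0.228], [0.0, 0.228, -0.974], [-1.0, -0.005, -0.001]]
shift50 [-0.089  0.026 -0.019] turn [-0.04 -0.07  0.27]
```

View pics/wrist3.png

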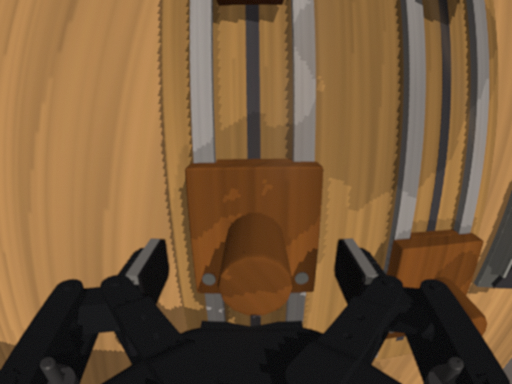

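View pics/scene3.png

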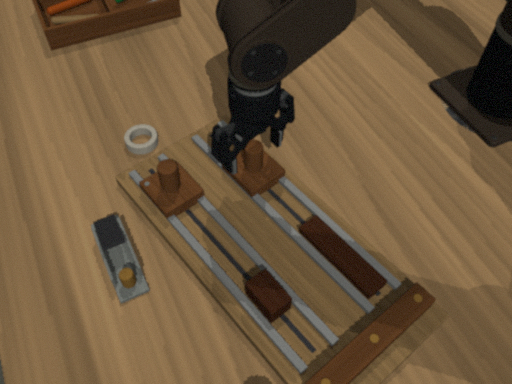

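The knob (256, 285) is between the jaws, so I'll close on it.

>>> {"op": "drive_tool", "data": {"series": [[[-0.08, 0.02, 0], [0, 0, 0.3]], [[0, 0, 0], [0, 0, 0]], [[0, 0, 0], [0, 0, 0]], [[0, 0, 0], [0, 0, 0]], [[0, 0, 0], [0, 0, 0]]], "grip": -1, "newtons": 30}}

```text
time: 4.3
eef_pos: [0.5297, -0.0229, 0.0705]
tcp_rot: [0.439, 0.554, -0.439, 0.555]
contact_force: [2.3, 0.4, -3.4]
opening: 0.366
```

>>> {"op": "drive_tool", "data": {"series": [[[0, 0, 0], [0, 0, 0]], [[0, 0, 0], [0, 0, 0]]]}}

```text
time: 4.5
eef_pos: [0.5298, -0.0229, 0.0705]
tcp_rot: [0.439, 0.554, -0.439, 0.555]
contact_force: [0.6, 0.6, 0.2]
opening: 0.361
```

```bash
python3 -c "
from h import *
plan([.529,-.0215,.066])
for n in('wrist',): c=snap(n,n+'4')
"
```

```text
t 4.5 pos [ 0.5298 -0.0229  0.0705] F [0.6 0.6 0.2] open 0.361 q [-0.23  0.18  2.05  0.    0.91 -0.47]
M [[0.002, 0.973, 0.229], [-0.0, 0.229, -0.973], [-1.0, 0.002, 0.001]]
shift50 [ 0.09  -0.008 -0.031] turn [ 0.02  0.04 -0.09]
```

View pics/wrist4.png

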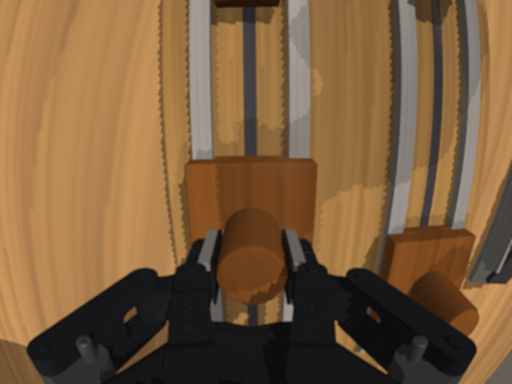

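Gripped (opening 0.36 ≈ 31 mm). Board +y is tool −z, so I slide that way.

>>> {"op": "drive_tool", "data": {"series": [[[0, 0, -0.25], [0, 0, 0]], [[0, 0, -0.3], [0, 0, 0]], [[0, 0, -0.3], [0, 0, 0]], [[0, 0, -0.3], [0, 0, 0]], [[0, 0, -0.2], [0, 0, 0]]]}}

```text
time: 5.05
eef_pos: [0.513, 0.0445, 0.0705]
tcp_rot: [0.438, 0.553, -0.44, 0.556]
contact_force: [-1.0, -3.3, 0.4]
opening: 0.366
```

```bash
python3 -c "
from h import *
plan(np.array([.5298,-.0229,.0705])+d*.125)
s=ctrl.get_state();print(s['eef_pos']@d,s['eef_pos']@e)
"
```

```text
t 5.05 pos [0.513  0.0445 0.0705] F [-1.  -3.3  0.4] open 0.366 q [-0.11  0.15  2.08 -0.01  0.9  -0.34]
M [[0.001, 0.973, 0.229], [-0.005, 0.229, -0.973], [-1.0, -0.0, 0.005]]
shift50 [-0.006  0.018 -1.111] turn [0.03 0.3  0.01]
-0.07415509918604994 0.5096073240182163
```

>>> {"op": "drive_tool", "data": {"series": [[[0, 0, -0.15], [0, 0.3, 0]], [[0, 0, -0.15], [0, 0, 0]], [[0, 0.01, -0.15], [0, 0, 0]], [[0, 0, -0.15], [0, 0, 0]], [[0, 0, -0.1], [0, 0, 0]]]}}

```text
time: 5.55
eef_pos: [0.5035, 0.0828, 0.0705]
tcp_rot: [0.438, 0.555, -0.439, 0.554]
contact_force: [-1.4, -3.9, 1.0]
opening: 0.366
```

```bash
python3 -c "
from h import *
plan(np.array([.5298,-.0229,.0705])+d*.125)
s=ctrl.get_state();print(s['eef_pos']@d,s['eef_pos']@e)
for n in('top','scene'): c=snap(n,n+'5')
"
```

```text
t 5.55 pos [0.5035 0.0828 0.0705] F [-1.4 -3.9  1. ] open 0.366 q [-0.04  0.14  2.09 -0.    0.91 -0.27]
M [[-0.002, 0.973, 0.231], [-0.0, 0.231, -0.973], [-1.0, -0.002, -0.0]]
shift50 [-0.001  0.028 -0.322] turn [ 0.12 -0.    0.14]
-0.034693646536365835 0.5091261570412191
```

View pics/scene5.png

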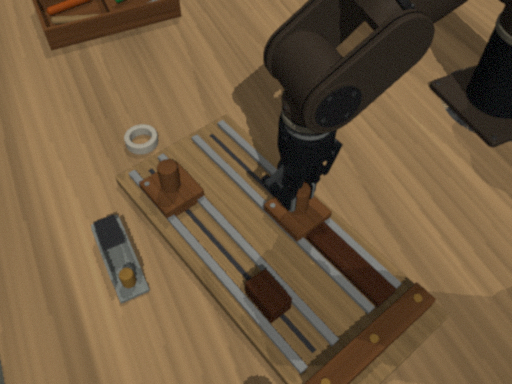

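The stop is now against the blank (contact near (307,230)), with a small gap left at the fixed stop near (395,297).

>>> {"op": "drive_tool", "data": {"series": [[[0, 0, -0.08], [0, 0, 0]], [[0, 0, -0.06], [0, 0, 0]], [[0, 0, -0.06], [0, 0, 0]], [[0, 0, -0.04], [0, 0, 0]]]}}

```text
time: 6.05
eef_pos: [0.5007, 0.0943, 0.0705]
tcp_rot: [0.438, 0.555, -0.44, 0.554]
contact_force: [-2.0, -4.0, 1.5]
opening: 0.368
```

```bash
python3 -c "
from h import *
plan(np.array([.5298,-.0229,.0705])+d*.125)
s=ctrl.get_state();print(s['eef_pos']@d,s['eef_pos']@e)
"
```

```text
t 6.05 pos [0.5007 0.0943 0.0705] F [-2.  -4.   1.5] open 0.368 q [-0.01  0.14  2.09 -0.    0.91 -0.24]
M [[-0.003, 0.973, 0.231], [-0.001, 0.231, -0.973], [-1.0, -0.003, 0.001]]
shift50 [-0.001  0.03  -0.085] turn [0.1  0.04 0.18]
-0.02285965881637318 0.5089728886887512
```

>>> {"op": "drive_tool", "data": {"series": [[[0, 0, -0.05], [0, 0, 0]], [[0, 0, -0.04], [0, 0, 0]]]}}

```text
time: 6.25
eef_pos: [0.5003, 0.096, 0.0705]
tcp_rot: [0.435, 0.554, -0.44, 0.557]
contact_force: [-0.3, -15.2, -0.2]
opening: 0.364
```

>>> {"op": "drive_tool", "data": {"series": [[[0, 0, -0.04], [0, 0, 0]], [[0, 0, -0.04], [0, 0, 0]]]}}

```text
time: 6.45
eef_pos: [0.5003, 0.0959, 0.0705]
tcp_rot: [0.433, 0.552, -0.442, 0.559]
contact_force: [-0.8, -12.3, 0.6]
opening: 0.365
```

The force jumped to about 15 N and motion stalled. I'll check the pictures before letting go.

```bash
python3 -c "
from h import *
plan([.5,.096,.0705])
a=snap('scene','scene6')['img'][:,:,::-1]; b=snap('top','top6')['img'][:,:,::-1]
f=lambda i:cv2.resize(i,None,fx=3,fy=3,interpolation=cv2.INTER_CUBIC)
cv2.imwrite('pics/z6.png',np.vstack([f(a[190:290,260:450]),f(b[215:310,70:260])]))
"
```

```text
t 6.45 pos [0.5003 0.0959 0.0705] F [ -0.8 -12.3   0.6] open 0.365 q [-0.    0.14  2.09 -0.02  0.9  -0.23]
M [[0.0, 0.972, 0.234], [-0.016, 0.234, -0.972], [-1.0, -0.004, 0.016]]
shift50 [-0.    -0.006 -0.003] turn [0.3  0.92 0.21]
```

View pics/z6.png

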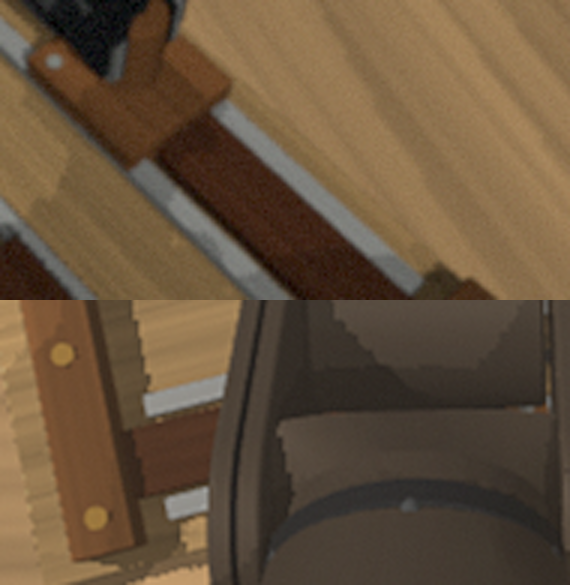

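The blank now meets the fixed stop with no visible gap. One more slight press to confirm, then release.

>>> {"op": "drive_tool", "data": {"series": [[[0, 0, -0.06], [0, 0.9, 0]], [[0, 0, -0.03], [0, 0, 0]]]}}

```text
time: 6.75
eef_pos: [0.5003, 0.0959, 0.0705]
tcp_rot: [0.435, 0.554, -0.441, 0.557]
contact_force: [-1.6, -6.6, 0.9]
opening: 0.36
```

>>> {"op": "drive_tool", "data": {"series": [[[0, 0, 0], [0, 0, 0]], [[0, 0, 0], [0, 0, 0]], [[0, 0, 0], [0, 0, 0]], [[0, 0, 0], [0, 0, 0]], [[0, 0, 0], [0, 0, 0]]], "grip": 1}}

```text
time: 7.25
eef_pos: [0.5012, 0.0981, 0.0705]
tcp_rot: [0.437, 0.554, -0.439, 0.556]
contact_force: [-0.6, -0.6, 0.3]
opening: 1.0
```

```bash
python3 -c "
from h import *
plan([.5003,.096,.17])
snap('wrist','wrist7')
"
```

```text
t 7.25 pos [0.5012 0.0981 0.0705] F [-0.6 -0.6  0.3] open 1.0 q [-0.    0.14  2.09 -0.    0.9  -0.24]
M [[0.001, 0.973, 0.232], [-0.004, 0.232, -0.973], [-1.0, -0.0, 0.004]]
shift50 [-1.989 -0.029  0.044] turn [0.2  0.21 0.02]
```

View pics/wrist7.png

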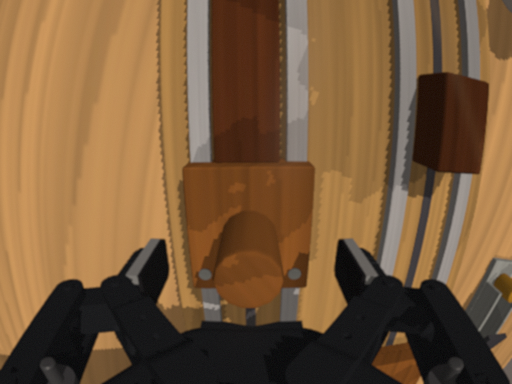

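The jaws are clear of the knob (249,275), and the blank touches the saddle face at row 163. Next I go straight up and then away for a clear view.

>>> {"op": "drive_tool", "data": {"series": [[[-0.4, 0, 0], [0, 0, 0]], [[-0.6, 0, 0], [0, 0, 0]], [[-0.8, 0, 0], [0, 0, 0]], [[-0.8, 0, 0], [0, 0, 0]], [[-0.8, 0, 0], [0, 0, 0]]]}}

```text
time: 7.8
eef_pos: [0.4962, 0.0996, 0.2376]
tcp_rot: [0.433, 0.56, -0.442, 0.551]
contact_force: [0.7, 0.7, 0.2]
opening: 1.001
```

>>> {"op": "drive_tool", "data": {"series": [[[0, 0, 0.9], [0, 0, 0]], [[0, 0, 0.9], [0, 0, 0]], [[0, 0, 0.9], [0, 0, 0]], [[0, 0, 0.9], [0, 0, 0]], [[0, 0, 0.9], [0, 0, 0]]]}}

```text
time: 8.3
eef_pos: [0.5552, -0.1195, 0.2496]
tcp_rot: [0.434, 0.556, -0.434, 0.56]
contact_force: [0.8, 0.4, 0.1]
opening: 1.001
```

>>> {"op": "drive_tool", "data": {"series": [[[0, 0, 0.9], [0, 0, 0]], [[0, 0, 0.9], [0, 0, 0]], [[0, 0, 0.9], [0, 0, 0]], [[0, 0, 0.6], [0, 0, 0]], [[0, 0, 0], [0, 0, 0]]]}}

```text
time: 8.8
eef_pos: [0.5969, -0.2912, 0.2494]
tcp_rot: [0.436, 0.555, -0.435, 0.559]
contact_force: [-0.1, 0.4, -0.6]
opening: 1.0
```

```bash
python3 -c "
from h import *
plan([.5003,.096,.17])
a=snap('scene','scene8')['img'][:,:,::-1]; b=snap('top','top8')['img'][:,:,::-1]
f=lambda i:cv2.resize(i,None,fx=3,fy=3,interpolation=cv2.INTER_CUBIC)
cv2.imwrite('pics/z8.png',np.vstack([f(a[200:300,260:450]),f(b[215:310,70:260])]))
"
```

```text
t 8.8 pos [ 0.5969 -0.2912  0.2494] F [-0.1  0.4 -0.6] open 1.0 q [-0.61  0.25  1.6   0.    1.28 -0.85]
M [[0.006, 0.971, 0.241], [-0.003, 0.241, -0.971], [-1.0, 0.005, 0.004]]
shift50 [ 1.556 -0.018 -7.987] turn [ 0.71  0.23 -0.3 ]
```

View pics/z8.png

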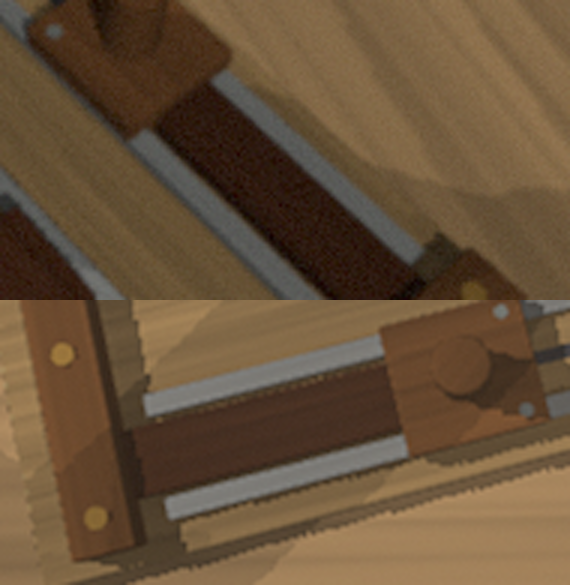

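View pics/top8.png

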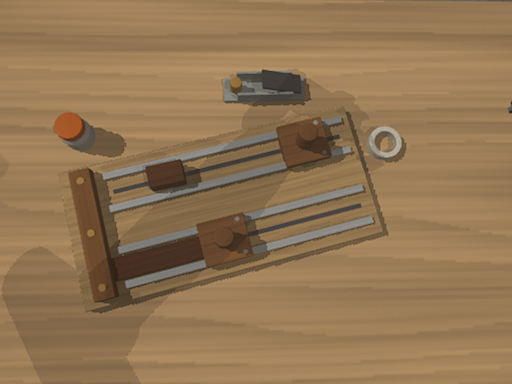

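```bash
python3 -c "
from h import *
c=dict(np.load('top8.npz'))
for n,x,y,z in [('saddle',380,327,.0445),('saddle',408,456,.0445),('stop',138,543,.045),('stop',96,300,.045),('knob',462,364,.0945)]:
    p=ray(c,70+x/3,215+(y-300)/3,z);print(n,p.round(4),round(p@d,4),round(p@e,4))
a=np.load('top0.npz')['img'].astype(int);b=c['img'].astype(int)
print('far saddle diff',abs(a-b)[115:165,278:330].mean(), abs(a-b)[155:192,143:190].mean())
f=lambda i:cv2.resize(i,None,fx=6,fy=6,interpolation=cv2.INTER_CUBIC)
s=np.load('scene8.npz')['img'][:,:,::-1]
cv2.imwrite('pics/z9.png',np.hstack([f(s[265:325,350:410]),f(s[210:270,290:350])]))
"
```

```text
saddle [0.526  0.1432 0.0445] 0.019 0.5448
saddle [0.4555 0.1276 0.0445] 0.02 0.4726
stop [0.4122 0.27   0.045 ] 0.1685 0.4631
stop [0.5427 0.2978 0.045 ] 0.1657 0.5965
knob [0.5001 0.0967 0.0945] -0.0203 0.5089
far saddle diff 5.355769230769231 3.231359018593061
```

View pics/z9.png

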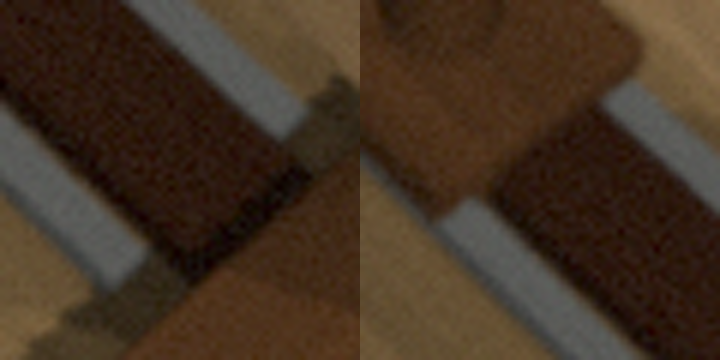

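The saddle-to-stop gap measures 148 ± 2 mm, consistent with the 150 mm blank. The dark strip at its +y end is the stop's shadow: it lines up with the shadow on the board beside it, scaled for height. Handing in.

```bash
python3 -c "
from h import *
ctrl.sign_off()"
```

```text
the job is handed in; nothing more can be done
```

The bridge blank was in the near channel, and it is now trapped between that channel's sliding stop and the fixed stop. I gripped the near knob and slid it about 120 mm along the rails. At the end the motion stalled and the force rose to about 15 N. I then let go and moved the arm clear, and handed in at about 9 s.

- **Fit:** in the last pictures the saddle-to-fixed-stop gap measures about 148 mm (±2 mm) against the 150 mm blank, and no gap shows at either end. A dark strip at the blank's stop end looks like the stop's shadow rather than a gap.
- **Knob position:** the camera and the arm's stall position put the knob within about 1 mm of each other. My estimate before the push was about 4 mm farther on, because I had read the fixed stop's face roughly.
- **Other channel:** the far sliding stop and short block appear in the same place as in the first picture. Image differences there were small, and I put them down to arm shadows.
- **Along the way:** the first descent drifted about 10 mm sideways. I corrected it before gripping, and nothing was touched.

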